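Close the lids of the sugar caddy in one stroke

TASK

Close the four-lid caddy with your fingertips alone, in one stroke: tip down the lid that stands wide open at the left end until it is shut, then, without lifting your fingertips off the lids, run them lightly along the row to the right end so that each lid in turn is pressed fully shut. Do not grip or lift anything, leave the caddy standing where it is, and disturb nothing round it.

Things in the scene. Friction and masses are not known exactly. Their poses are not given: they have to be found in the camera images.
- caddy: White plastic flip-lid caddy, 260 mm long, 94 deep, 58 high to the rim, loose on rubber feet, about 1.6 kg with its sugar lumps. Four compartments in a row, 64 mm apart, each with a grey hinged lid. Origin: centre of the underside; x from the front (thumb tabs, towards the robot) to the back, y along the row to the left, z up. Hinge line of all lids: x = +42 mm, z = 60 mm.
- lid_1 (a joint): Opening angle (rad) of the left-hand end lid (y = +96 mm in the caddy's frame): 0 = shut, down on its soft seal (hard stop at -0.03), 1.57 upright; shut below 0.06. Starts wide open, at 0.8 to 1.25. Stiff hinge: it stays where it is left; 2 to 3 N near the front edge moves it.
- lid_1_front (a point): Top of lid_1's dome at the middle of its front edge, 85 mm from the hinge line, 72 mm above the worktop when shut. Lid 61 mm wide, 3 mm thick, arched across its width: 12 mm above the hinge plane in the middle, sloping down 9 mm to each side (30 degrees at the edges), so fingertips sliding along the row ride up and press it down. Thumb tab 22 mm wide, 10 mm long in front.
- lid_2 (a joint): Opening angle (rad) of the second-from-left lid (y = +32 mm in the caddy's frame): 0 = shut, down on its soft seal (hard stop at -0.03), 1.57 upright; shut below 0.06. Starts ajar, at 0.10 to 0.14. Stiff hinge: it stays where it is left; 2 to 3 N near the front edge moves it.
- lid_2_front (a point): Top of lid_2's dome at the middle of its front edge, 85 mm from the hinge line, 72 mm above the worktop when shut. Lid 61 mm wide, 3 mm thick, arched across its width: 12 mm above the hinge plane in the middle, sloping down 9 mm to each side (30 degrees at the edges), so fingertips sliding along the row ride up and press it down. Thumb tab 22 mm wide, 10 mm long in front.
- lid_3 (a joint): Opening angle (rad) of the third-from-left lid (y = -32 mm in the caddy's frame): 0 = shut, down on its soft seal (hard stop at -0.03), 1.57 upright; shut below 0.06. Starts ajar, at 0.10 to 0.14. Stiff hinge: it stays where it is left; 2 to 3 N near the front edge moves it.
- lid_3_front (a point): Top of lid_3's dome at the middle of its front edge, 85 mm from the hinge line, 72 mm above the worktop when shut. Lid 61 mm wide, 3 mm thick, arched across its width: 12 mm above the hinge plane in the middle, sloping down 9 mm to each side (30 degrees at the edges), so fingertips sliding along the row ride up and press it down. Thumb tab 22 mm wide, 10 mm long in front.
- lid_4 (a joint): Opening angle (rad) of the right-hand end lid (y = -96 mm in the caddy's frame): 0 = shut, down on its soft seal (hard stop at -0.03), 1.57 upright; shut below 0.06. Starts ajar, at 0.10 to 0.14. Stiff hinge: it stays where it is left; 2 to 3 N near the front edge moves it.
- lid_4_front (a point): Top of lid_4's dome at the middle of its front edge, 85 mm from the hinge line, 72 mm above the worktop when shut. Lid 61 mm wide, 3 mm thick, arched across its width: 12 mm above the hinge plane in the middle, sloping down 9 mm to each side (30 degrees at the edges), so fingertips sliding along the row ride up and press it down. Thumb tab 22 mm wide, 10 mm long in front.
- spice_a: Bystander, loose, not to be moved: spice jar with a red cap, 45 mm across, 106 mm tall, just beyond the right-hand end of the caddy. Origin: centre of its underside.
- spice_b: Bystander, loose, not to be moved: the second spice jar, same size, near the first. Origin: centre of its underside.
- lemon: Bystander, loose, not to be moved: lemon, 71x53x51 mm, in front of the right-hand end of the caddy. Origin: centre of its underside.
- mug: Bystander, loose, not to be moved: white mug, 79x114x89 mm, to the left of the caddy. Origin: centre of its underside.
- tub: Bystander, loose, not to be moved: food tub with an orange lid, 109x149x61 mm, on the right. Origin: centre of its underside.
- notebook: Bystander, loose, not to be moved: notebook, 150x104x14 mm, far right. Origin: centre of its underside.
- tin: Bystander, loose, not to be moved: short food tin, 75 mm across, 58 mm tall, behind the right-hand end of the caddy. Origin: centre of its underside.

How it is judged:
By the outcome, as a careful person would: the job done as asked, in the order asked, and still so for the second after the job is handed in, with the robot touching nothing.
It also fails if it takes over 40 s, if anything falls off the work surface, if the arm or the gripper's body presses on something with over 40 N, if the wrist force passes 120 N, or if a joint passes its speed limit or range.

ROBOT

A 6-joint arm with a two-finger parallel gripper is mounted at the origin on the work surface; the furniture and walls round the work are solid. World frame = base frame: x ahead of the robot, y to its left, z up, the work surface at z = 0. Lengths are in mm, angles in degrees, forces in N, time in s.
With the tool pointing down it reaches from about 300 to 850 mm from the base axis. Payload 4.2 kg.
Tool frame: the origin (TCP) lies midway between the tips of the shut fingers; the grasp point (between the pads) lies 19 mm behind it (env.hold_point_z is the z of the grasp point in the tool frame, in mm); z points along the fingers, y is the direction in which the jaws open and shut (so a half turn about z gives the same grasp; the last joint's range is limited). The gripper opens to 91 mm and grips with 3 to 60 N. Pads are 32 mm wide; open, the fingers measure 118 mm over their backs; the gripper's body (76 mm by 178 mm) begins 60 mm behind the grasp point.
Start: joints at [69.729, 18.312, 89.639, -0, 72.044, -1.146], TCP at [188.394, 543.28, 193.076] pointing down, gripper open.
Joint ranges: [-177.97, 177.97], [-48.28, 115.42], [12.27, 149.76], [-77.06, 257.06], [2.81, 150.46], [-146.56, 146.56]. Speed limits (degrees/s): [147.25, 147.25, 180, 180, 180, 180].

INTERFACE

Orientations are given as [roll, pitch, yaw] about the fixed x, y, z axes, in that order (R = Rz(yaw) Ry(pitch) Rx(roll)).
In Python, from workcell import env, grab_frame, camera_params, spotter gives the robot as it stands. The module is installed in compiled form; this text tells all that it offers.
- The arm moves only by the shell command python3 -m jog 'ROWS' [FORCE]. ROWS is text: rows parted by semicolons, each of 7 numbers parted by spaces: the turn, a rotation vector about the world's x, y, z in units of 5 degrees (1.0 is 5 degrees), then the shift along the world's x, y, z in units of 25 mm (1.0 is 25 mm), then the opening, from 0 (shut) to 1 (fully open). A call has 1 to 5 rows; each row is the pose to reach, as a shift and turn from the pose commanded when the call began; what a row does not reach only later rows make up. A row lasts 1/8 s, in which the tool goes at most 62.5 mm and 10.7 degrees, less where a joint would pass 70% of its speed; a pose out of reach is approached as far as the arm can. A call with a gripper value outside its range is refused whole. The fingers move at their own pace and stop on an object; FORCE is the grip in N (left out, the last holds). Time passes only in rows, so rows that repeat a pose let the fingers close. It gives the time, the measured TCP pose, the force and the opening at its end, in the units of the state.
- env.state(): the state, without advancing time (a new reading comes with each control period).
- grab_frame(name): name is "side" or "top"; returns the picture (420x560x3 uint8, red, green, blue); there is no depth.
- camera_params(name): a dict with "K" (3x3 intrinsics, pixels), "rvec" (rotation vector, rad) and "tvec" (3), from world to camera coordinates, as OpenCV has them. Camera axes: x right, y down, z forward; pixel columns grow to the right and rows downward; lengths in mm; the calibration is good to about 2 mm. A picture is of the moment at which its call begins. camera_params takes no time and is no camera call.
- env.job_done(): hands the job in, once; it reports no verdict.
Trained networks look in the newest picture that a camera, given by its name, has taken for a name from the list of things; names that differ only in an ending like _2 or _b are one class to them, and where a whole thing is asked for, a point or a joint stands for the part that bears it (a point fixed in the world has none). Each returns a list of dicts, best first, with "conf" (0 to 1); they miss things now and then, are a little off and sometimes report something else, mostly with a low value. They report only what shows in the picture. A call takes as long as a camera call.
- spotter.look_for(query, camera): "box" ([left, top, width, height] in pixels, round what is visible of it).
- spotter.trace(query, camera): "region" (420x560 bool, what is visible of it) and "box" ([left, top, width, height] in pixels, round what is visible of it).
The state is a dict: "time_s": time; "qpos": joint angles; "qvel": joint speeds; "effort": joint torques, N m; "ee_pos": TCP position; "ee_rot": TCP orientation; "force": force on the tool from outside, world axes, zero at the start; "torque": the same for the moment, N m; "gripper_width": finger opening in mm.
Only numpy, scipy, OpenCV 4.12 (cv2) and the standard library are available. Lean on these libraries where they do the work, as an engineer would, in place of code of your own. Each camera call takes 0.05 s, during which the arm holds its last target. There are 200 camera calls.

## Working session

There is one attempt and no reset: what is moved stays moved. The work goes in short steps, Python scripts to look and compute and a shell command to move; the robot and the scene stay as the last step left them, time stands still between calls to the robot, and variables do not carry over. Pictures are saved under pics/ and viewed, about 8 in all and at most 12, crops included, and the job is handed in when it is done.

```bash
mkdir -p pics; python3 - <<'E'
from workcell import env, grab_frame, camera_params, spotter
import cv2, numpy as np
print(env.state())
for n in("side","top"):
    f=grab_frame(n); cv2.imwrite(f"pics/{n}0.png",cv2.cvtColor(f,cv2.COLOR_RGB2BGR))
    p=camera_params(n); print(n,p)
    for q in("caddy","lid_1","lid_1_front","spice_a","lemon","mug","tin","tub"):
        print(q,[(np.round(d["box"]),round(d["conf"],2)) for d in spotter.look_for(q,n)][:5])
E
```

```text
{'time_s': 0.0, 'qpos': array([ 6.97267571e+01,  1.83505314e+01,  8.97073543e+01,  1.79170878e-03,
        7.20420607e+01, -1.14585497e+00]), 'qvel': array([ 0.04479193,  0.05990425,  0.03169506, -0.04755956, -0.06027213,
       -0.05560945]), 'effort': array([-7.74709515e-04, -4.12477005e+01, -2.31962746e+01,  7.27907801e-02,
        4.57975524e-02, -1.45345612e-04]), 'ee_pos': array([188.21093227, 542.75129577, 192.22499971]), 'ee_rot': array([-1.79900108e+02, -3.70180296e-03,  1.60872055e+02]), 'force': array([0.57467313, 0.91019431, 0.76945204]), 'torque': array([ 0.03878936, -0.04114928, -0.02474615]), 'gripper_width': 90.86981368720649}
side {'K': array([[455.83271112,   0.        , 280.26482391],
       [  0.        , 455.83271112, 205.52472863],
       [  0.        ,   0.        ,   1.        ]]), 'rvec': array([ 2.14544899, -0.58429083,  0.3184341 ]), 'tvec': array([-447.82300589,  186.108439  , 1303.22866057])}
caddy [(array([196., 149.,  76.,  56.]), 0.73)]
lid_1 [(array([215., 161.,  25.,  16.]), 0.79), (array([206., 153.,  20.,  13.]), 0.7), (array([228., 170.,  28.,  10
[... 922 characters left out ...]
25.73856948, 1478.71619749])}
caddy [(array([177., 183.,  71.,  34.]), 0.91), (array([175., 188.,  21.,  10.]), 0.5)]
lid_1 [(array([210., 185.,  19.,  24.]), 0.84), (array([174., 189.,  19.,   7.]), 0.64), (array([195., 190.,  18.,  18.]), 0.57), (array([225., 185.,  17.,  18.]), 0.57)]
lid_1_front [(array([176., 188.,  17.,   7.]), 0.5)]
spice_a [(array([265., 193.,  12.,  21.]), 0.75), (array([262., 179.,  12.,  18.]), 0.68)]
lemon [(array([232., 215.,  17.,  14.]), 0.52)]
mug [(array([135., 201.,  24.,  34.]), 0.88)]
tin [(array([217., 162.,  20.,  24.]), 0.71), (array([229., 183.,  12.,  24.]), 0.56), (array([196., 186.,  15.,  22.]), 0.49)]
tub [(array([326., 228.,  46.,  39.]), 0.72)]
```

```bash
python3 - <<'E'
import cv2, numpy as np
s=cv2.imread("pics/side0.png")[135:235,145:315]; t=cv2.imread("pics/top0.png")[145:250,125:295]
cv2.imwrite("pics/c0.png",np.vstack([cv2.resize(a,(800,h),interpolation=cv2.INTER_CUBIC)[:300] for a,h in((s,300),(t,300))]) if 0 else cv2.resize(s,(800,470),interpolation=cv2.INTER_CUBIC))
cv2.imwrite("pics/c1.png",cv2.resize(t,(800,494),interpolation=cv2.INTER_CUBIC))
E
```

```text
(no output)
```

View pics/c0.png

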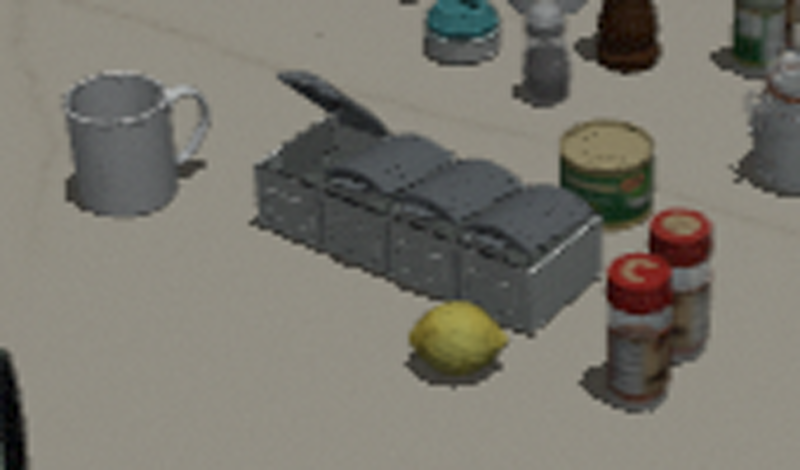

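View pics/c1.png

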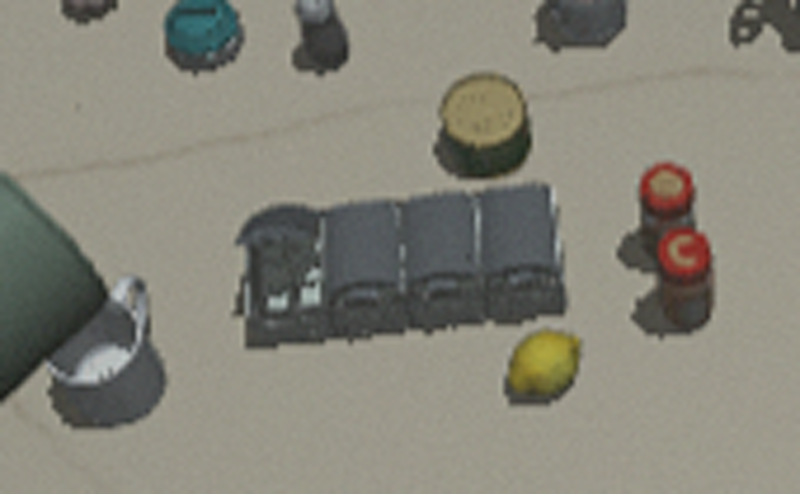

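```bash
cat > h.py <<'E'
import cv2, numpy as np
from workcell import env, grab_frame, camera_params, spotter
from scipy.optimize import least_squares
C={n:camera_params(n) for n in("side","top")}
def proj(P,n):
    c=C[n]; return cv2.projectPoints(np.float64(P).reshape(-1,3),c["rvec"],c["tvec"],c["K"],None)[0][:,0]
def w(P,p):
    a=np.radians(p[2]); R=np.array([[np.cos(a),-np.sin(a),0],[np.sin(a),np.cos(a),0],[0,0,1]])
    return np.float64(P)@R.T+[p[0],p[1],0]
def lid(k,th):  # outline of lid top: front edge arch, hinge edge arch
    y0=96-64*(k-1); s=np.linspace(-30.5,30.5,9); z=12-9*(s/30.5)**2
    out=[]
    for r in (85,0):
        for si,zi in zip(s if r else s[::-1],z):
            out.append([42-r*np.cos(th)+zi*np.sin(th), y0+si, 60+r*np.sin(th)+zi*np.cos(th)])
    return out
SC=800/170; OFF={"side":(145,135),"top":(125,145)}
E
cat > fit.py <<'E'
from h import *
ob={"side":[((-47,130,0),(258,222)),((-47,-130,0),(530,333)),((-47,-130,58),(527,272)),((47,-130,58),(600,218)),((47,-130,0),(603,275)),((-47,130,58),(256,178))],
"top":[((-47,130,0),(248,347)),((-47,-130,0),(563,313)),((-47,130,58),(250,318)),((47,-130,58),(550,185)),((-47,-130,58),(563,287))]}
def f(p,s=0):
    r=[]
    for n in ob:
        r.append(proj(w([a for a,_ in ob[n]],p),n)-(np.array([b for _,b in ob[n]])/SC+OFF[n]))
    return np.vstack(r).ravel()
s=least_squares(f,[500,200,0],loss="soft_l1"); print(s.x.round(1)); print(f(s.x).reshape(-1,2).round(1)); np.save("pose.npy",s.x)
E
python3 - <<'E'
exec(open('fit.py').read())
p=s.x; tiles=[]
for n,h in(("side",470),("top",494)):
    im=cv2.imread(f"pics/{n}0.png"); x,y=OFF[n]; im=cv2.resize(im[y:y+h*170//800,x:x+170],(800,h),interpolation=cv2.INTER_CUBIC)
    D=lambda P,c,cl=True: cv2.polylines(im,[np.int32((proj(w(P,p),n)-OFF[n])*SC)],cl,c,1)
    for z in(0,58): D([(-47,-130,z),(-47,130,z),(47,130,z),(47,-130,z)],(0,0,255))
    for th,c in((.8,(0,255,0)),(1.0,(255,255,0)),(1.2,(255,0,255))): D(lid(1,th),c)
    for k in(2,3,4): D(lid(k,.12),(0,255,255))
    tiles.append(im[:300] if n=="top" and 0 else im)
o=np.hstack([tiles[0][30:380,200:660],tiles[1][130:480,220:680]]); cv2.imwrite("pics/ov.png",cv2.resize(o,(800,304)) if 0 else np.vstack([tiles[0][40:340,:],tiles[1][100:400,:]]))
# others on table, ground point from box bottom centre
def ray(u,n,z):
    c=C[n];R=cv2.Rodrigues(c["rvec"])[0];o=-R.T@c["tvec"];d=R.T@np.linalg.inv(c["K"])@[*u,1];return o+d*(z-o[2])/d[2]
for q,u,z in(("jarA cap",(685/SC+125,252/SC+145),106),("jarB cap",(666/SC+125,187/SC+145),106),("lemon",(543/SC+125,362/SC+145),25),("mugtop",(95/SC+125,340/SC+145),89),("tin",(485/SC+125,110/SC+145),58)): print(q,ray(u,"top",z).round())
for k in range(1,5): print(k,w(lid(k,0)[4],p).round(),w(lid(k,0)[13],p).round())
E
```

```text
[464.1 217.7  25.8]
[[-0.3  0.7]
 [-0.4  1.1]
 [-0.   0.1]
 [ 0.2 -1. ]
 [-0.6  0.5]
 [-1.3 -3.4]
 [ 2.4 -0.1]
 [ 0.9  0. ]
 [-1.1 -0.7]
 [ 0.6 -0.3]
 [-0.1 -1.4]]
jarA cap [510. -16. 106.]
jarB cap [563.  19. 106.]
lemon [417.  77.  25.]
mugtop [294. 404.  89.]
tin [614. 203.  58.]
1 [384. 285.  72.] [460. 322.  72.]
2 [411. 228.  72.] [488. 265.  72.]
3 [439. 170.  72.] [516. 207.  72.]
4 [467. 113.  72.] [544. 150.  72.]
```

View pics/ov.png

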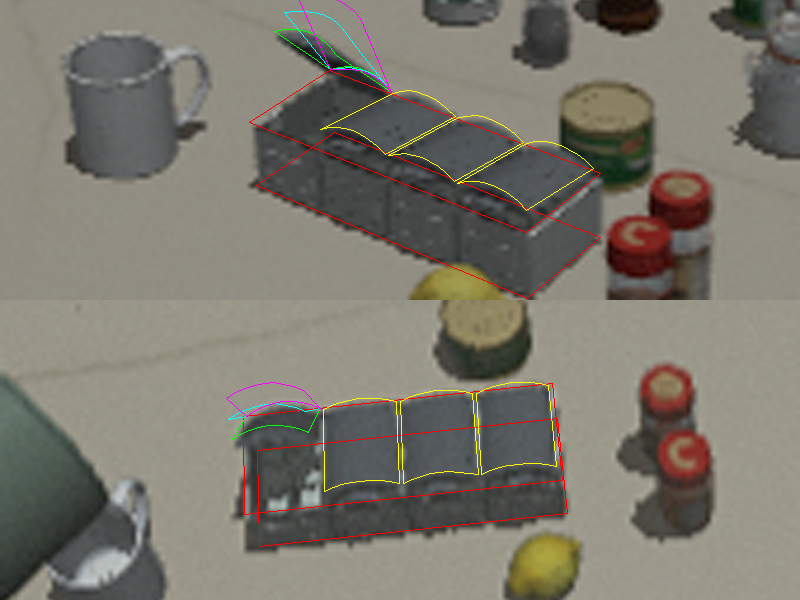

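```bash
sed -i 's/((-47,130,58),(256,178))/((-47,130,58),(256,168))/; s/((-47,130,0),(248,347)),//' fit.py; cat > plan.py <<'E'
from h import *
p=np.load("pose.npy"); T=np.tan(np.radians(12))
def L(P): # world -> caddy
    a=np.radians(p[2]); d=np.array(P[:2])-p[:2]; return np.array([d[0]*np.cos(a)+d[1]*np.sin(a),-d[0]*np.sin(a)+d[1]*np.cos(a),P[2]])
def zrun(y):
    q=np.linspace(y-15.6,y+15.6,200); s=np.abs((q[:,None]-np.array([96,32,-32,-96]))).min(1)
    h=np.where(s<=30.5,12-9*(s/30.5)**2,-9); return 60+np.max(h+T*(q-y))
def show(prev,t): # t local target, print world and delta in units
    W=w(t,p)[0] if np.ndim(t)>1 else w([t],p)[0]; print(np.round(t,1),W.round(1),"units",((W-prev)/25).round(2)); return W
E
python3 - <<'E'
exec(open('fit.py').read())
from plan import *
pr=env.state()["ee_pos"]
show(pr,(18,98,160))
q=w([(18,98,120)],p)[0]
for x,z in((18,122),(4.5,111),(-4.3,99.8),(-10.7,87.2),(-14.5,73)): show(q,(x,98,z))
print([(y,round(zrun(y),1)) for y in range(98,-105,-8)])
a=np.radians(p[2]);print("8mm along -y units",np.array([np.sin(a),-np.cos(a)])*8/25,"tilt",-2.4*np.cos(a),-2.4*np.sin(a))
# yaw wanted: tool y along caddy x
print("dyaw",(p[2]-(env.state()["ee_rot"][2]-90)))
E
```

```text
[464.2 217.1  25.8]
[[-0.2  0.8]
 [-0.3  1.2]
 [ 0.1  0.2]
 [ 0.3 -1. ]
 [-0.5  0.6]
 [-1.2 -1.2]
 [ 1.1  0. ]
 [-0.9 -0.7]
 [ 0.8 -0.3]
 [ 0.1 -1.4]]
[ 18  98 160] [437.8 313.2 160. ] units [ 9.97 -9.2  -1.32]
[ 18  98 122] [437.8 313.2 122. ] units [0.   0.   0.08]
[  4.5  98.  111. ] [425.6 307.3 111. ] units [-0.49 -0.23 -0.36]
[-4.3 98.  99.8] [417.7 303.5  99.8] units [-0.8  -0.39 -0.81]
[-10.7  98.   87.2] [411.9 300.7  87.2] units [-1.03 -0.5  -1.31]
[-14.5  98.   73. ] [408.5 299.1  73. ] units [-1.17 -0.57 -1.88]
[(98, np.float64(72.7)), (90, np.float64(74.4)), (82, np.float64(75.3)), (74, np.float64(74.9)), (66, np.float64(73.3)), (58, np.float64(70.5)), (50, np.float64(69.3)), (42, np.float64(71.0)), (34, np.float64(72.7)), (26, np.float64(74.4)), (18, np.float64(75.3)), (10, np.float64(74.9)), (2, np.float64(73.3)), (-6, np.float64(70.5)), (-14, np.float64(69.3)), (-22, np.float64(71.0)), (-30, np.float64(72.7)), (-38, np.float64(74.4)), (-46, np.float64(75.3)), (-54, np.float64(74.9)), (-62, np.float64(73.3)), (-70, np.float64(70.5)), (-78, np.float64(69.3)), (-86, np.float64(71.0)), (-94, np.float64(72.7)), (-102, np.float64(74.4))]
8mm along -y units [ 0.13923207 -0.28812225] tilt -2.1609168851963574 -1.0442404968556203
dyaw -45.08222342903968
```

```bash
python3 -m jog '0 0 -9 10 -9.2 0 0;0 0 -9 10 -9.2 0 0;0 0 -9 10 -9.2 0 0;0 0 -9 10 -9.2 0 0;0 0 -9 10 -9.2 0 0'; python3 -m jog '0 0 0 0 0 0 0'
```

```text
time_s: 1.52
ee_pos: [419.8, 330.3, 193.4]
ee_rot: [179.9, -0.0, 115.8]
force: [0.8, 1.2, 0.9]
gripper_width: 44.1
time_s: 1.65
ee_pos: [421.1, 328.9, 193.1]
ee_rot: [180.0, 0.0, 115.5]
force: [-0.7, 0.4, -0.5]
gripper_width: 34.2
```

```bash
python3 -m jog '-1.1 -.5 0 .67 -.63 -.3 0;-2.16 -1.04 0 .67 -.63 -.6 0;-2.16 -1.04 0 .67 -.63 -.6 0;-2.16 -1.04 0 .67 -.63 -.6 0;-2.16 -1.04 0 .67 -.63 -.6 0'; python3 -m jog '0 0 0 0 0 0 0;0 0 0 0 0 0 0'; python3 - <<'E'
from plan import *
print(L(env.state()["ee_pos"]))
tl=[]
for n in("side","top"):
    f=cv2.cvtColor(grab_frame(n),cv2.COLOR_RGB2BGR); x,y=OFF[n]; im=cv2.resize(f[y-15 if n=="side" else y+10:,x+30:][:75,:130],(800,462),interpolation=cv2.INTER_CUBIC)
    tl.append(cv2.resize(im,(520,300)))
cv2.imwrite("pics/a1.png",np.vstack(tl))
E
```

```text
time_s: 2.28
ee_pos: [435.2, 315.9, 178.7]
ee_rot: [180.0, 11.9, 115.8]
force: [-0.2, -0.6, -0.1]
gripper_width: 0.6
time_s: 2.52
ee_pos: [435.3, 315.7, 178.3]
ee_rot: [-180.0, 12.0, 115.8]
force: [0.4, -0.5, 0.3]
gripper_width: 0.3
[ 16.85927086 101.3165581  178.32484914]
```

View pics/a1.png

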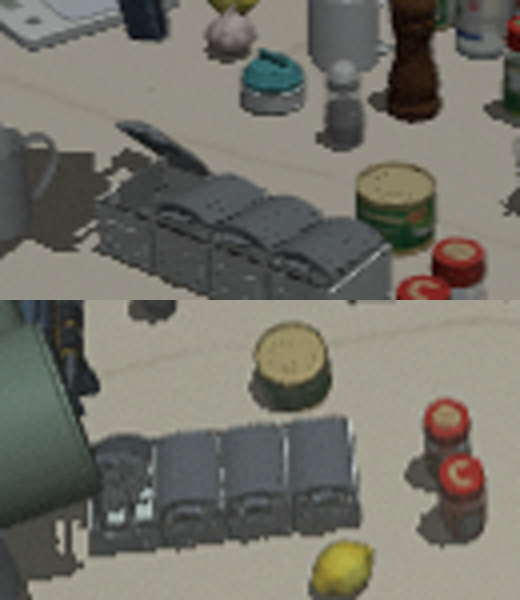

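```bash
python3 - <<'E'
from plan import *
e=env.state()["ee_pos"]; print(e)
fs=[]
for n in("side","top"):
    f=cv2.cvtColor(grab_frame(n),cv2.COLOR_RGB2BGR); u=proj(e,n)[0]; print(n,u, proj(w([(0,0,0)],p),n))
    cv2.circle(f,tuple(int(v) for v in u),4,(0,0,255),1); fs.append(f)
cv2.imwrite("pics/full.png",cv2.resize(np.hstack(fs),(800,300)))
E
```

```text
[435.23305695 315.78268712 178.19649594]
side [213.50491578 134.87469549] [[235.59723873 188.41951707]]
top [177.94446496 180.47753504] [[212.53406584 204.83139937]]
```

View pics/full.png

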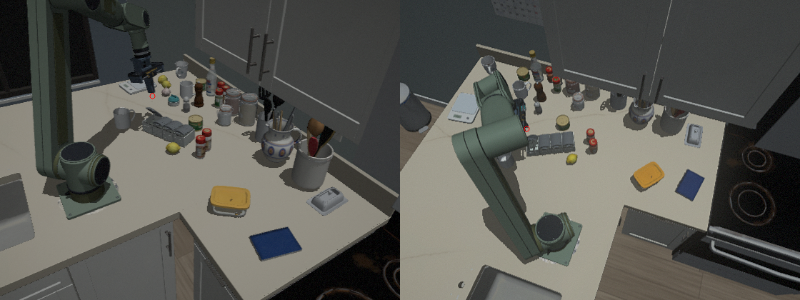

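```bash
python3 -m jog '0 0 0 0 -.1 -1 0;0 0 0 0.05 -.1 -1.9 0;0 0 0 0.05 -.1 -1.9 0'; python3 -m jog '0 0 0 0 0 -.2 0;0 0 0 0 0 -.2 0';python3 -m jog '0 0 0 0 0 -.2 0;0 0 0 0 0 -.2 0'
```

```text
time_s: 3.1
ee_pos: [435.5, 312.6, 129.2]
ee_rot: [-179.7, 12.0, 115.9]
force: [0.2, -0.3, -0.7]
gripper_width: 0.5
time_s: 3.35
ee_pos: [436.6, 313.7, 126.1]
ee_rot: [180.0, 12.0, 115.9]
force: [0.4, 0.3, 0.7]
gripper_width: 0.5
time_s: 3.6
ee_pos: [436.2, 313.3, 120.4]
ee_rot: [-179.9, 12.0, 115.9]
force: [-0.7, -0.4, -0.1]
gripper_width: 0.2
```

```bash
python3 -m jog '0 0 0 0 0 -.16 0;0 0 0 -.1 -.05 -.2 0'; python3 -m jog '0 0 0 -.2 -.1 -.1 0;0 0 0 -.25 -.12 -.2 0';python3 -m jog '0 0 0 -.2 -.1 -.12 0;0 0 0 -.25 -.12 -.24 0'
```

```text
time_s: 3.85
ee_pos: [433.7, 312.1, 115.2]
ee_rot: [-179.9, 12.0, 115.9]
force: [-0.0, 0.0, 0.3]
gripper_width: 0.3
time_s: 4.1
ee_pos: [427.1, 308.9, 110.4]
ee_rot: [-180.0, 12.0, 115.9]
force: [-0.4, -0.1, -0.4]
gripper_width: 0.4
time_s: 4.35
ee_pos: [421.2, 306.1, 104.6]
ee_rot: [-180.0, 12.0, 115.9]
force: [1.2, 0.2, 2.4]
gripper_width: 0.3
```

```bash
python3 -m jog '0 0 0 -.09 -.04 -.15 0;0 0 0 -.18 -.09 -.3 0'; python3 -m jog '0 0 0 -.09 -.04 -.2 0;0 0 0 -.18 -.09 -.4 0';python3 -m jog '0 0 0 -.07 -.03 -.18 0;0 0 0 -.14 -.07 -.36 0'
```

```text
time_s: 4.6
ee_pos: [417.0, 304.2, 97.1]
ee_rot: [180.0, 12.0, 115.9]
force: [-1.3, 0.6, 2.9]
gripper_width: 0.2
time_s: 4.85
ee_pos: [412.1, 301.6, 86.7]
ee_rot: [-180.0, 12.0, 115.9]
force: [-0.5, 0.4, 2.7]
gripper_width: 0.3
time_s: 5.1
ee_pos: [408.6, 299.8, 77.7]
ee_rot: [-179.9, 12.0, 115.9]
force: [-0.2, -0.5, 3.3]
gripper_width: 0.5
```

Good steady contact. Press down to about 72.

```bash
python3 -m jog '0 0 0 0 0 -.1 0;0 0 0 0 0 -.16 0';  python3 -m jog '0 0 0 0 0 -.04 0;0 0 0 0 0 -.04 0'; python3 -m jog '0 0 0 0 0 -.04 0;0 0 0 0 0 -.04 0'; python3 -c "
from plan import *
print(L(env.state()['ee_pos']))"
```

```text
time_s: 5.35
ee_pos: [408.8, 299.9, 73.9]
ee_rot: [-180.0, 12.0, 115.9]
force: [-0.7, 0.3, 2.4]
gripper_width: 0.4
time_s: 5.6
ee_pos: [408.9, 300.0, 73.0]
ee_rot: [-180.0, 12.0, 115.9]
force: [0.1, 0.7, 1.6]
gripper_width: 0.2
time_s: 5.85
ee_pos: [408.9, 300.0, 72.0]
ee_rot: [-180.0, 12.0, 115.9]
force: [-1.3, -0.6, 2.0]
gripper_width: 0.4
[-13.78971637  98.65028396  72.04704047]
```

```bash
python3 -m jog '0 0 0 0 0 -.04 0;0 0 0 0 0 -.04 0';  python3 -m jog '0 0 0 0 0 -.04 0;0 0 0 0 0 -.04 0'; python3 -c "
from plan import *
print(L(env.state()['ee_pos']))
f=cv2.cvtColor(grab_frame('side'),cv2.COLOR_RGB2BGR)
cv2.imwrite('pics/b1.png',cv2.resize(f[130:215,180:300],(720,510),interpolation=cv2.INTER_CUBIC))"
```

```text
time_s: 6.1
ee_pos: [408.8, 299.9, 71.0]
ee_rot: [-180.0, 12.0, 115.9]
force: [-1.2, -0.2, 1.2]
gripper_width: 0.4
time_s: 6.35
ee_pos: [408.8, 299.9, 70.0]
ee_rot: [-180.0, 12.0, 115.9]
force: [-0.4, -0.7, 2.1]
gripper_width: 0.7
[-13.8449216   98.65411168  69.96990828]
```

View pics/b1.png

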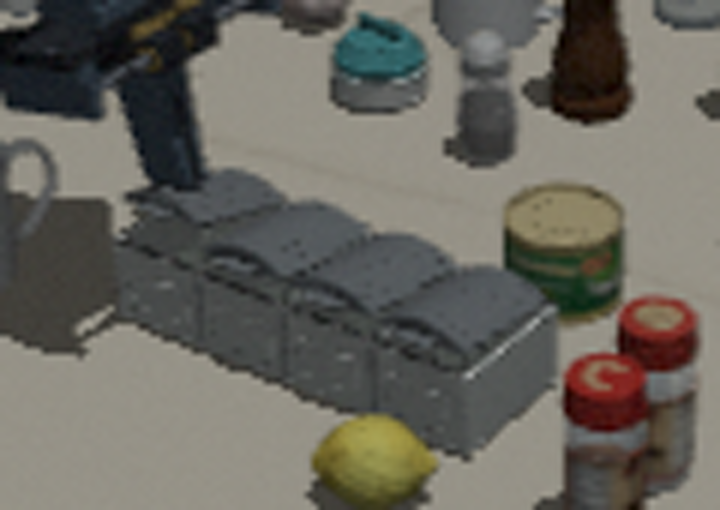

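```bash
python3 - <<'E'
from plan import *
e=env.state(); from scipy.spatial.transform import Rotation as Ro
R=Ro.from_euler('xyz',e["ee_rot"],degrees=True).as_matrix()
box=[(x,y,0) for x,y in((-16,-13),(16,-13),(16,13),(-16,13))]
B=np.array(box)@R.T+e["ee_pos"]
o=[]
for n,(x0,y0) in(("side",(190,130)),("top",(160,165))):
    f=cv2.cvtColor(grab_frame(n),cv2.COLOR_RGB2BGR); k=10
    im=cv2.resize(f[y0:y0+58,x0:x0+80],(800,580),interpolation=cv2.INTER_CUBIC)
    D=lambda P,c: cv2.polylines(im,[np.int32((proj(P,n)-(x0,y0)+.5)*k)],True,c,1)
    D(B,(0,0,255))
    D(B+R@[0,0,-40],(0,0,128))
    for th,c in((0,(0,255,0)),(.2,(255,255,0)),(.4,(255,0,255))): D(w(lid(1,th),p),c)
    D(w(lid(2,.12),p),(0,255,255)); D(w(lid(4,.12),p),(0,255,255))
    D(w([(-47,-130,58),(-47,130,58),(47,130,58),(47,-130,58)],p),(200,200,200))
    o.append(im)
cv2.imwrite("pics/b2.png",cv2.resize(np.vstack([o[0][:400],o[1][:400]]),(600,600)))
E
```

```text
(no output)
```

View pics/b2.png

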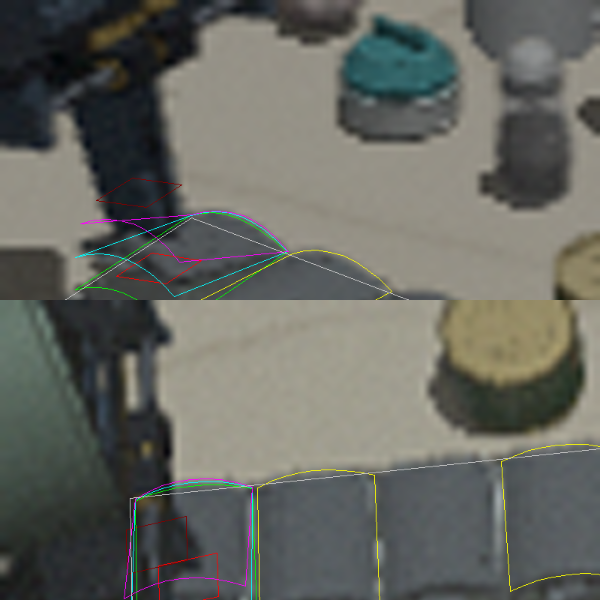

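```bash
python3 - <<'E'
from plan import *
o=[]
for n,(x0,y0) in(("side",(190,135)),("top",(165,170))):
    f=cv2.cvtColor(grab_frame(n),cv2.COLOR_RGB2BGR)
    im=cv2.resize(f[y0:y0+55,x0:x0+40],(400,550),interpolation=cv2.INTER_NEAREST)
    o.append(cv2.convertScaleAbs(im,alpha=1.8))
cv2.imwrite("pics/b3.png",np.hstack(o))
E
```

```text
(no output)
```

View pics/b3.png

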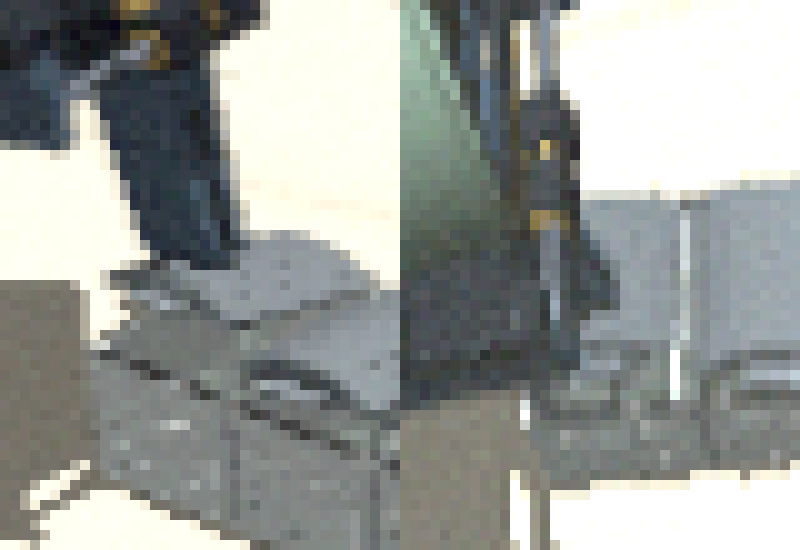

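```bash
python3 - <<'E'
import cv2,numpy as np
f=cv2.imread("pics/full.png")
for (x0,y0) in((132,70),(505,100)):
    g=f[y0:y0+36,x0:x0+40]
    for r in g: print(''.join('R' if p[2]>150 and p[1]<110 else '#' if p.sum()<160 else '+' if p.sum()<260 else '.' for p in r.astype(int)))
    print()
E
```

```text
+##################++#####++####++++++++
+########################++#####++......
################++########++++..........
###############+#########...............
#########################...............
###############+#######+................
##############++######..................
############++######+...................
###########+#########.............+.....
#####################.....+.......+.....
##########..#########.....+.++.+..+.....
##########+.+########+....+++++.........
+##########..########+.....###+.........
.............########+......+++.........
..............#######+.......+++........
..............#######+........#++.......
..............+#######.........#++++++..
..............+#######+.........#+.##+..
...............#######+.............+...
...............#######+.................
...............+######+.................
................#######.................
................+#####+.......+.........
...................RRR........+++..+....
..................R...R.......+##+++++..
..................R...R.......++####+..+
.................RR...RR........++
[... 1152 characters left out ...]
...
+.............+##++#+...................
...............##++#+...................
...............+##+##...................
................##+##...................
................##+###..................
................+#+####.................
.................#+####.................
.................#+#R+RR................
.................+#R#++R................
..................+R....R...............
..................+R...RR...............
.................++R+..R................
.................+.#RRR.................
...................+....................
..................+++...................
..................+++...................
..................+++....++++++.........
```

```bash
python3 -m jog '0 0 0 0 0 -.06 0;0 0 0 0 0 -.12 0';  python3 -m jog '0 0 0 0 0 -.06 0;0 0 0 0 0 -.12 0'; python3 -m jog '0 0 0 0 0 -.05 0;0 0 0 0 0 -.08 0'
```

```text
time_s: 6.85
ee_pos: [408.8, 299.9, 67.0]
ee_rot: [-180.0, 12.0, 115.9]
force: [-1.3, -0.8, 2.2]
gripper_width: 0.4
time_s: 7.1
ee_pos: [408.8, 299.9, 63.9]
ee_rot: [-180.0, 12.0, 115.9]
force: [-1.8, 0.9, 3.1]
gripper_width: 0.4
time_s: 7.35
ee_pos: [408.8, 299.9, 62.0]
ee_rot: [-180.0, 12.0, 115.9]
force: [-1.3, -0.7, 2.3]
gripper_width: 0.4
```

```bash
python3 -m jog '0 0 0 0 0 -.04 0;0 0 0 0 0 -.04 0';  python3 -m jog '0 0 0 0 0 -.04 0;0 0 0 0 0 -.04 0'; python3 -m jog '0 0 0 0 0 -.04 0;0 0 0 0 0 -.04 0'; python3 - <<'E'
from plan import *
o=[]
for n,(x0,y0) in(("side",(190,140)),("top",(165,170))):
    f=cv2.cvtColor(grab_frame(n),cv2.COLOR_RGB2BGR)
    o.append(cv2.convertScaleAbs(cv2.resize(f[y0:y0+45,x0:x0+40],(400,450),interpolation=cv2.INTER_NEAREST),alpha=1.8))
cv2.imwrite("pics/b4.png",np.hstack(o))
E
```

```text
time_s: 7.6
ee_pos: [408.9, 299.9, 61.0]
ee_rot: [-180.0, 12.0, 115.9]
force: [-1.4, -0.1, 1.9]
gripper_width: 0.6
time_s: 7.85
ee_pos: [408.8, 299.9, 60.0]
ee_rot: [-180.0, 12.0, 115.9]
force: [-0.3, 0.3, 1.9]
gripper_width: 0.7
time_s: 8.1
ee_pos: [408.8, 299.9, 59.0]
ee_rot: [-180.0, 12.0, 115.9]
force: [-0.9, -0.2, 1.1]
gripper_width: 0.5
```

View pics/b4.png

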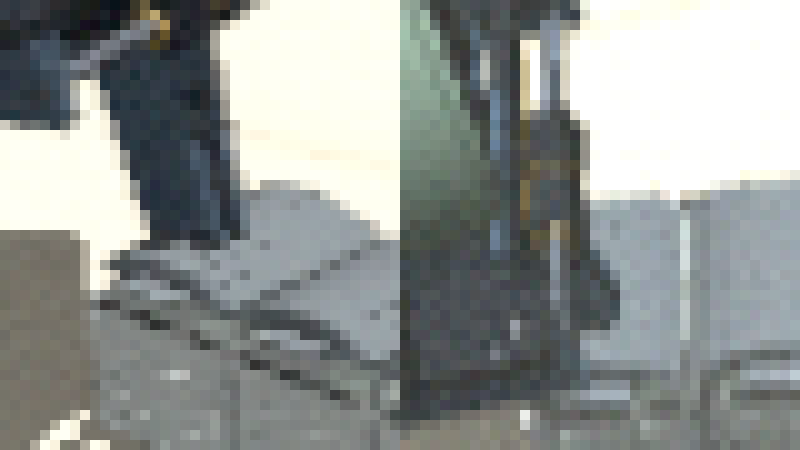

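```bash
for i in 1; do python3 -m jog '0 0 0 0 0 -.04 0;0 0 0 0 0 -.04 0'; done; python3 -m jog '0 0 0 0 0 -.04 0;0 0 0 0 0 -.04 0'; python3 -m jog '0 0 0 0 0 -.04 0;0 0 0 0 0 -.04 0'; python3 -m jog '0 0 0 0 0 -.04 0;0 0 0 0 0 -.04 0'
```

```text
time_s: 8.45
ee_pos: [408.8, 299.9, 58.0]
ee_rot: [-180.0, 12.0, 115.9]
force: [-0.6, -0.5, 1.3]
gripper_width: 0.6
time_s: 8.7
ee_pos: [408.8, 299.9, 57.0]
ee_rot: [-180.0, 12.0, 115.9]
force: [-1.2, 0.4, 2.2]
gripper_width: 0.6
time_s: 8.95
ee_pos: [408.8, 299.9, 56.0]
ee_rot: [-180.0, 12.0, 115.9]
force: [-1.7, 0.8, 2.0]
gripper_width: 0.3
time_s: 9.2
ee_pos: [408.8, 300.0, 55.0]
ee_rot: [-180.0, 12.0, 115.9]
force: [-1.3, 0.6, 1.6]
gripper_width: 0.3
```

```bash
python3 -m jog '0 0 0 0 0 -.04 0;0 0 0 0 0 -.04 0'; python3 -m jog '0 0 0 0 0 -.04 0;0 0 0 0 0 -.04 0'; python3 - <<'E'
from plan import *
x0,y0=190,140
f=cv2.cvtColor(grab_frame("side"),cv2.COLOR_RGB2BGR)
a=cv2.imread("pics/b4.png")[:, :400]
b=cv2.convertScaleAbs(cv2.resize(f[y0:y0+45,x0:x0+40],(400,450),interpolation=cv2.INTER_NEAREST),alpha=1.8)
cv2.imwrite("pics/b5.png",np.hstack([a,b]))
d=np.abs(f.astype(int)-cv2.imread("pics/side0.png")).sum(2)
print(d[165:200,195:275].max(), [tuple(i) for i in np.argwhere(d[165:200,225:275]>60)][:10])
E
```

```text
time_s: 9.45
ee_pos: [408.8, 300.0, 54.0]
ee_rot: [-180.0, 12.0, 115.9]
force: [-0.8, 1.0, 2.2]
gripper_width: 0.4
time_s: 9.7
ee_pos: [408.8, 299.9, 53.0]
ee_rot: [-180.0, 12.0, 115.9]
force: [-1.2, -0.4, 1.1]
gripper_width: 0.4
312 [(np.int64(15), np.int64(1)), (np.int64(15), np.int64(36)), (np.int64(17), np.int64(5)), (np.int64(20), np.int64(13))]
```

View pics/b5.png

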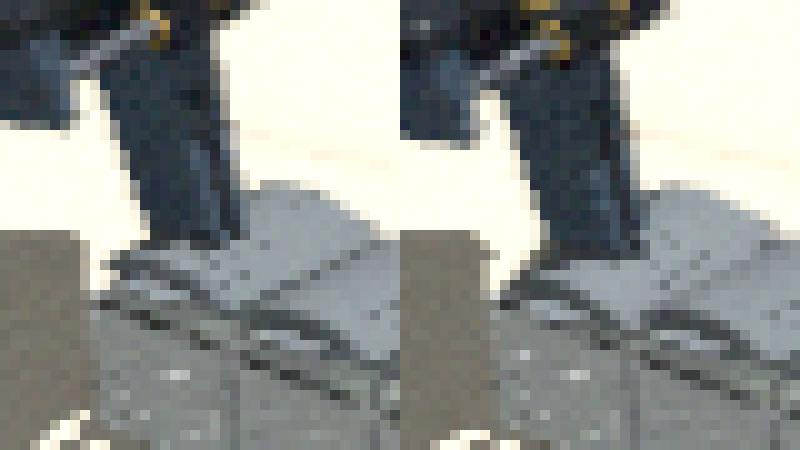

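```bash
python3 -m jog '0 0 0 0 0 -.04 0;0 0 0 0 0 -.04 0'; python3 -m jog '0 0 0 0 0 -.04 0;0 0 0 0 0 -.04 0';python3 -m jog '0 0 0 0 0 -.02 0;0 0 0 0 0 -.02 0'
```

```text
time_s: 10.0
ee_pos: [408.9, 299.9, 52.0]
ee_rot: [-180.0, 12.0, 115.9]
force: [-1.0, 0.4, 1.5]
gripper_width: 0.9
time_s: 10.25
ee_pos: [408.9, 299.9, 51.0]
ee_rot: [-180.0, 12.0, 115.9]
force: [-1.5, -0.6, 0.9]
gripper_width: 0.3
time_s: 10.5
ee_pos: [408.8, 299.9, 50.6]
ee_rot: [-180.0, 12.0, 115.9]
force: [-1.5, -1.4, 2.6]
gripper_width: 0.2
```

```bash
python3 -m jog '0 0 0 0 0 -.02 0;0 0 0 0 0 -.04 0'; python3 -m jog '0 0 0 0 0 -.02 0;0 0 0 0 0 -.04 0'; python3 - <<'E'
from plan import *
def ray(u,n,z):
    c=C[n];R=cv2.Rodrigues(c["rvec"])[0];o=-R.T@c["tvec"];d=R.T@np.linalg.inv(c["K"])@[*u,1];return o+d*(z-o[2])/d[2]
for z in(62,72): print(z,[L(ray(u,"top",z)).round(1) for u in((187,202.5),(181,202.5))],[L(ray(u,"side",z)).round(1) for u in((205,165),(214,165.5))])
for n in C:
    c=C[n];R=cv2.Rodrigues(c["rvec"])[0];print(n,(-R.T@c["tvec"]).round())
print(L(env.state()["ee_pos"]), [ (np.round(d["box"],1),round(d["conf"],2)) for n in C for _ in [grab_frame(n)] for d in spotter.look_for("lid_1",n)])
E
```

```text
time_s: 10.75
ee_pos: [408.8, 299.9, 49.7]
ee_rot: [-180.0, 12.0, 115.9]
force: [-2.6, -0.7, 5.8]
gripper_width: 0.0
time_s: 11.0
ee_pos: [408.8, 299.8, 49.5]
ee_rot: [-180.0, 12.0, 115.9]
force: [-5.0, -1.1, 12.5]
gripper_width: 0.7
62 [array([-12.5,  91. ,  62. ]), array([ -9.6, 114.1,  62. ])] [array([-14.1, 126. ,  62. ]), array([ 1.8, 97. , 62. ])]
72 [array([-18.3,  89.3,  72. ]), array([-15.4, 112.2,  72. ])] [array([-26.2, 114.5,  72. ]), array([-10.4,  85.9,  72. ])]
side [ -113. -1028.   930.]
top [-232. -299. 1506.]
[-13.90564865  98.57441928  49.52956423] [(array([233.9, 198.2,  16.5,  19. ]), 0.64), (array([216.4, 165.3,  26.4,   9.6]), 0.62), (array([198.2, 155.7,  73.1,  47.5]), 0.62), (array([226.3, 166.1,  30.5,  16.9]), 0.53), (array([247.7, 172.9,  21.6,  16.6]), 0.51), (array([192.1, 189.9,  18.7,  19.2]), 0.69), (array([228.3, 187.3,  13.3,  18.2]), 0.62), (array([210.3, 185.1,  15.5,  23.1]), 0.53), (array([262.3, 180.5,  10.2,  16.1]), 0.31)]
```

```bash
python3 - <<'E'
from plan import *
def zr(y,hw):
    q=np.linspace(y-hw,y+hw,400); s=np.abs((q[:,None]-np.array([96,32,-32,-96]))).min(1)
    return np.max(np.where(s<=30.5,12-9*(s/30.5)**2,-9)+T*(q-y))
for hw in(8,12): print(hw,[(y-103,round(zr(y,hw)-zr(103,hw),1)) for y in range(103,24,-5)])
E
python3 -m jog '0 0 0 0 0 .03 0;0 0 0 0 0 .03 0'
```

```text
8 [(0, np.float64(0.0)), (-5, np.float64(1.1)), (-10, np.float64(1.8)), (-15, np.float64(2.0)), (-20, np.float64(1.8)), (-25, np.float64(1.1)), (-30, np.float64(-0.2)), (-35, np.float64(-1.8)), (-40, np.float64(-4.0)), (-45, np.float64(-4.5)), (-50, np.float64(-3.0)), (-55, np.float64(-1.9)), (-60, np.float64(-0.9)), (-65, np.float64(0.2)), (-70, np.float64(1.2)), (-75, np.float64(1.9))]
12 [(0, np.float64(0.0)), (-5, np.float64(1.1)), (-10, np.float64(2.1)), (-15, np.float64(2.7)), (-20, np.float64(2.9)), (-25, np.float64(2.5)), (-30, np.float64(1.7)), (-35, np.float64(0.4)), (-40, np.float64(-1.4)), (-45, np.float64(-3.7)), (-50, np.float64(-3.0)), (-55, np.float64(-1.9)), (-60, np.float64(-0.9)), (-65, np.float64(0.2)), (-70, np.float64(1.3)), (-75, np.float64(2.3))]
time_s: 11.45
ee_pos: [408.8, 299.9, 49.7]
ee_rot: [-180.0, 12.0, 115.9]
force: [-2.3, -0.9, 6.4]
gripper_width: 0.6
```

```bash
python3 -m jog '0 0 0 .044 -.09 .02 0;0 0 0 .087 -.18 .04 0'; python3 -m jog '0 0 0 .044 -.09 .015 0;0 0 0 .087 -.18 .03 0'
```

```text
time_s: 11.7
ee_pos: [411.7, 296.8, 50.6]
ee_rot: [179.9, 11.9, 115.9]
force: [-2.5, 3.5, 3.7]
gripper_width: 0.2
time_s: 11.95
ee_pos: [414.0, 292.5, 51.5]
ee_rot: [179.8, 11.8, 115.8]
force: [-2.9, 4.7, 5.9]
gripper_width: 0.4
```

```bash
python3 -m jog '0 0 0 .044 -.09 .01 0;0 0 0 .087 -.18 .025 0'; python3 -m jog '0 0 0 .044 -.09 .0 0;0 0 0 .087 -.18 .0 0'; python3 -m jog '0 0 0 .044 -.09 -.005 0;0 0 0 .087 -.18 -.015 0'
```

```text
time_s: 12.2
ee_pos: [416.3, 288.4, 52.4]
ee_rot: [179.8, 11.8, 115.8]
force: [-3.3, 7.0, 6.6]
gripper_width: 0.5
time_s: 12.45
ee_pos: [418.4, 285.2, 52.9]
ee_rot: [179.7, 11.7, 115.8]
force: [-6.4, 10.5, 10.6]
gripper_width: 0.4
time_s: 12.7
ee_pos: [421.1, 280.5, 52.9]
ee_rot: [179.7, 11.7, 115.8]
force: [-4.9, 8.2, 12.9]
gripper_width: 0.6
```

```bash
python3 -m jog '0 0 0 .02 -.04 .025 0;0 0 0 .044 -.09 .025 0'; python3 -m jog '0 0 0 .044 -.09 0 0;0 0 0 .087 -.18 -.01 0'
```

```text
time_s: 12.95
ee_pos: [422.3, 277.3, 53.1]
ee_rot: [179.7, 11.8, 115.8]
force: [-2.7, 6.3, 9.0]
gripper_width: 0.4
time_s: 13.2
ee_pos: [424.4, 271.6, 52.5]
ee_rot: [179.8, 12.0, 115.9]
force: [-0.9, 2.3, 5.5]
gripper_width: 0.2
```

```bash
python3 -m jog '0 0 0 .035 -.07 -.015 0;0 0 0 .07 -.144 -.035 0'; python3 -m jog '0 0 0 .035 -.07 -.02 0;0 0 0 .07 -.144 -.04 0'
```

```text
time_s: 13.45
ee_pos: [425.8, 268.5, 51.8]
ee_rot: [179.8, 11.9, 115.8]
force: [-4.4, 5.8, 10.0]
gripper_width: 0.5
time_s: 13.7
ee_pos: [427.7, 265.0, 50.8]
ee_rot: [179.8, 11.9, 115.8]
force: [-1.7, 3.8, 5.9]
gripper_width: 0.4
```

```bash
python3 -m jog '0 0 0 .035 -.07 -.02 0;0 0 0 .07 -.144 -.04 0'; python3 -m jog '0 0 0 .035 -.07 -.02 0;0 0 0 .07 -.144 -.04 0';python3 -m jog '0 0 0 .035 -.07 -.01 0;0 0 0 .07 -.144 -.02 0'
```

```text
time_s: 13.95
ee_pos: [429.3, 260.5, 49.3]
ee_rot: [179.9, 12.0, 115.9]
force: [-1.7, 2.7, 4.2]
gripper_width: 0.0
time_s: 14.2
ee_pos: [430.2, 256.1, 47.7]
ee_rot: [-180.0, 12.0, 115.9]
force: [-1.1, 2.4, 2.0]
gripper_width: 0.7
time_s: 14.45
ee_pos: [431.5, 252.8, 47.2]
ee_rot: [-180.0, 11.9, 115.9]
force: [-3.4, 5.3, 5.8]
gripper_width: 0.5
```

```bash
python3 -m jog '0 0 0 .035 -.07 .015 0;0 0 0 .07 -.144 .03 0'; python3 -m jog '0 0 0 .035 -.07 .015 0;0 0 0 .07 -.144 .03 0';python3 -m jog '0 0 0 .035 -.07 .015 0;0 0 0 .07 -.144 .035 0'
```

```text
time_s: 14.7
ee_pos: [433.6, 249.2, 48.2]
ee_rot: [-180.0, 12.0, 115.9]
force: [-2.1, 2.5, 3.6]
gripper_width: 0.6
time_s: 14.95
ee_pos: [435.4, 245.7, 49.0]
ee_rot: [180.0, 12.0, 115.9]
force: [-3.0, 3.1, 6.1]
gripper_width: 0.4
time_s: 15.2
ee_pos: [437.2, 242.1, 49.8]
ee_rot: [180.0, 12.0, 115.9]
force: [-1.9, 3.7, 4.2]
gripper_width: 0.2
```

```bash
python3 -m jog '0 0 0 .044 -.09 .02 0;0 0 0 .087 -.18 .042 0'; python3 -m jog '0 0 0 .044 -.09 .02 0;0 0 0 .087 -.18 .042 0'; python3 -m jog '0 0 0 .044 -.09 .018 0;0 0 0 .087 -.18 .034 0'
```

```text
time_s: 15.45
ee_pos: [439.3, 237.5, 50.9]
ee_rot: [-180.0, 12.0, 115.9]
force: [-3.3, 5.0, 3.8]
gripper_width: 0.5
time_s: 15.7
ee_pos: [441.5, 233.0, 51.9]
ee_rot: [-180.0, 12.0, 115.9]
force: [-1.3, 4.6, 4.7]
gripper_width: 0.5
time_s: 15.95
ee_pos: [443.7, 228.5, 52.8]
ee_rot: [-180.0, 12.0, 115.9]
force: [-2.4, 3.5, 5.5]
gripper_width: 0.3
```

```bash
python3 -m jog '0 0 0 .044 -.09 .01 0;0 0 0 .087 -.18 .018 0'; python3 -m jog '0 0 0 .044 -.09 0 0;0 0 0 .087 -.18 .0 0'; python3 -m jog '0 0 0 .044 -.09 -.008 0;0 0 0 .087 -.18 -.022 0'
```

```text
time_s: 16.2
ee_pos: [445.9, 224.3, 53.4]
ee_rot: [180.0, 11.9, 115.9]
force: [-2.5, 4.5, 5.4]
gripper_width: 0.2
time_s: 16.45
ee_pos: [448.1, 219.2, 53.3]
ee_rot: [-180.0, 12.0, 115.9]
force: [-2.1, 3.9, 5.9]
gripper_width: 0.3
time_s: 16.7
ee_pos: [450.3, 214.5, 52.9]
ee_rot: [-180.0, 12.0, 115.9]
force: [-0.9, 2.3, 3.8]
gripper_width: 0.5
```

```bash
python3 -m jog '0 0 0 .035 -.07 -.015 0;0 0 0 .07 -.144 -.035 0'; python3 -m jog '0 0 0 .035 -.07 -.02 0;0 0 0 .07 -.144 -.045 0'; python3 -m jog '0 0 0 .035 -.07 -.025 0;0 0 0 .07 -.144 -.055 0'
```

```text
time_s: 16.95
ee_pos: [452.0, 211.0, 52.0]
ee_rot: [-180.0, 12.0, 115.9]
force: [-3.2, 5.4, 9.1]
gripper_width: 0.2
time_s: 17.2
ee_pos: [453.6, 208.7, 51.3]
ee_rot: [179.9, 11.9, 115.8]
force: [-6.1, 9.3, 12.0]
gripper_width: 0.2
time_s: 17.45
ee_pos: [455.6, 204.2, 49.6]
ee_rot: [180.0, 12.0, 115.9]
force: [-1.9, 3.1, 8.0]
gripper_width: 0.2
```

```bash
python3 -m jog '0 0 0 .035 -.07 -.02 0;0 0 0 .07 -.144 -.035 0'; python3 -m jog '0 0 0 .035 -.07 -.015 0;0 0 0 .07 -.144 -.03 0'; python3 -m jog '0 0 0 .035 -.07 -.005 0;0 0 0 .07 -.144 0 0'
```

```text
time_s: 17.7
ee_pos: [457.2, 200.0, 48.4]
ee_rot: [-180.0, 12.0, 115.9]
force: [-1.4, 3.0, 3.0]
gripper_width: 0.4
time_s: 17.95
ee_pos: [458.5, 196.4, 47.2]
ee_rot: [-179.9, 12.0, 115.9]
force: [-1.9, 2.7, 2.4]
gripper_width: 0.2
time_s: 18.2
ee_pos: [460.4, 193.6, 47.6]
ee_rot: [-180.0, 11.9, 115.8]
force: [-3.0, 4.3, 5.9]
gripper_width: 0.8
```

```bash
python3 -m jog '0 0 0 .035 -.07 .014 0;0 0 0 .07 -.144 .03 0'; python3 -m jog '0 0 0 .035 -.07 .016 0;0 0 0 .07 -.144 .033 0';python3 -m jog '0 0 0 .044 -.09 .02 0;0 0 0 .087 -.18 .042 0'; python3 -m jog '0 0 0 .044 -.09 .02 0;0 0 0 .087 -.18 .042 0'
```

```text
time_s: 18.45
ee_pos: [462.5, 190.1, 48.5]
ee_rot: [180.0, 11.9, 115.9]
force: [-2.2, 4.2, 4.1]
gripper_width: 0.4
time_s: 18.7
ee_pos: [464.3, 186.6, 49.4]
ee_rot: [180.0, 11.9, 115.9]
force: [-2.7, 4.8, 4.6]
gripper_width: 0.6
time_s: 18.95
ee_pos: [466.5, 182.1, 50.4]
ee_rot: [180.0, 11.9, 115.9]
force: [-2.2, 4.4, 4.5]
gripper_width: 0.4
time_s: 19.2
ee_pos: [468.7, 177.6, 51.4]
ee_rot: [180.0, 11.9, 115.9]
force: [-2.5, 5.0, 5.5]
gripper_width: 0.3
```

```bash
python3 -m jog '0 0 0 .044 -.09 .02 0;0 0 0 .087 -.18 .04 0'; python3 -m jog '0 0 0 .044 -.09 .014 0;0 0 0 .087 -.18 .026 0'; python3 -m jog '0 0 0 .044 -.09 .005 0;0 0 0 .087 -.18 .007 0';python3 -m jog '0 0 0 .044 -.09 -.003 0;0 0 0 .087 -.18 -.01 0'
```

```text
time_s: 19.45
ee_pos: [470.8, 173.0, 52.5]
ee_rot: [180.0, 11.9, 115.9]
force: [-2.4, 4.0, 4.2]
gripper_width: 0.7
time_s: 19.7
ee_pos: [472.9, 168.7, 53.2]
ee_rot: [180.0, 11.9, 115.8]
force: [-2.8, 5.5, 7.5]
gripper_width: 0.4
time_s: 19.95
ee_pos: [475.3, 163.5, 53.4]
ee_rot: [180.0, 12.0, 115.9]
force: [-1.8, 3.2, 6.1]
gripper_width: 0.0
time_s: 20.2
ee_pos: [477.3, 159.3, 53.2]
ee_rot: [180.0, 12.0, 115.9]
force: [-2.9, 4.8, 6.8]
gripper_width: 0.7
```

```bash
python3 -m jog '0 0 0 .035 -.07 -.008 0;0 0 0 .07 -.144 -.02 0'; python3 -m jog '0 0 0 .035 -.07 -.012 0;0 0 0 .07 -.144 -.026 0'; python3 -m jog '0 0 0 .035 -.07 -.015 0;0 0 0 .07 -.144 -.035 0'
```

```text
time_s: 20.45
ee_pos: [479.1, 155.1, 52.5]
ee_rot: [-180.0, 12.0, 115.9]
force: [-1.3, 1.5, 5.0]
gripper_width: 0.5
time_s: 20.7
ee_pos: [480.8, 151.6, 51.7]
ee_rot: [-180.0, 12.0, 115.9]
force: [-1.8, 2.2, 5.7]
gripper_width: 0.9
time_s: 20.95
ee_pos: [482.3, 148.3, 50.7]
ee_rot: [-180.0, 12.0, 115.9]
force: [-1.7, 3.4, 3.8]
gripper_width: 0.0
```

```bash
python3 -m jog '0 0 0 .035 -.07 -.025 0;0 0 0 .07 -.144 -.052 0'; python3 -m jog '0 0 0 .035 -.07 -.025 0;0 0 0 .07 -.144 -.05 0'; python3 -m jog '0 0 0 .035 -.07 -.015 0;0 0 0 .07 -.144 -.025 0'; python3 -m jog '0 0 0 .035 -.07 .015 0;0 0 0 .07 -.144 .03 0'
```

```text
time_s: 21.2
ee_pos: [484.0, 144.3, 49.3]
ee_rot: [-179.9, 12.0, 115.9]
force: [-1.4, 2.9, 3.3]
gripper_width: 0.5
time_s: 21.45
ee_pos: [485.7, 140.8, 47.9]
ee_rot: [-179.9, 12.0, 115.9]
force: [-2.5, 2.0, 1.7]
gripper_width: 0.1
time_s: 21.7
ee_pos: [487.6, 137.3, 47.5]
ee_rot: [-180.0, 12.0, 115.9]
force: [-1.1, 2.8, 2.0]
gripper_width: 0.2
time_s: 21.95
ee_pos: [489.5, 133.7, 48.3]
ee_rot: [-180.0, 12.0, 115.9]
force: [-1.1, 0.5, 1.9]
gripper_width: 0.4
```

```bash
python3 -m jog '0 0 0 .035 -.07 .006 0;0 0 0 .07 -.144 .02 0'; python3 -m jog '0 0 0 .035 -.07 .015 0;0 0 0 .07 -.144 .033 0'; python3 -m jog '0 0 0 .044 -.09 .02 0;0 0 0 .087 -.18 .04 0'
```

```text
time_s: 22.2
ee_pos: [491.3, 130.5, 49.0]
ee_rot: [180.0, 12.0, 115.9]
force: [-1.9, 2.6, 4.2]
gripper_width: 0.3
time_s: 22.45
ee_pos: [493.1, 126.8, 49.8]
ee_rot: [180.0, 12.0, 115.9]
force: [-1.3, 4.7, 5.1]
gripper_width: 0.7
time_s: 22.7
ee_pos: [495.2, 122.4, 50.9]
ee_rot: [180.0, 12.0, 115.9]
force: [-2.7, 4.2, 5.9]
gripper_width: 0.6
```

```bash
python3 -m jog '0 0 0 .044 -.09 .02 0;0 0 0 .087 -.18 .042 0'; python3 -m jog '0 0 0 .044 -.09 .018 0;0 0 0 .087 -.18 .036 0'; python3 -m jog '0 0 0 .044 -.09 .01 0;0 0 0 .087 -.18 .018 0'; python3 -m jog '0 0 0 .044 -.09 0 0;0 0 0 .087 -.18 0 0'
```

```text
time_s: 22.95
ee_pos: [497.4, 117.9, 51.9]
ee_rot: [180.0, 12.0, 115.9]
force: [-1.9, 3.9, 5.0]
gripper_width: 0.4
time_s: 23.2
ee_pos: [499.5, 113.3, 52.8]
ee_rot: [-180.0, 12.0, 115.9]
force: [-3.0, 3.7, 5.5]
gripper_width: 0.6
time_s: 23.45
ee_pos: [501.7, 109.0, 53.4]
ee_rot: [180.0, 12.0, 115.9]
force: [-1.9, 3.7, 4.3]
gripper_width: 0.3
time_s: 23.7
ee_pos: [504.0, 104.0, 53.3]
ee_rot: [-180.0, 12.0, 115.9]
force: [-1.2, 3.3, 6.1]
gripper_width: 0.5
```

```bash
python3 -m jog '0 0 0 .044 -.09 -.008 0;0 0 0 .087 -.18 -.02 0'; python3 -m jog '0 0 0 0 0 .4 0;0 0 0 0 0 2 0;0 0 0 0 0 4 0;0 0 0 0 0 5 0;0 0 0 0 0 6 0'; python3 -m jog '0 0 0 -3 3 1 0;0 0 0 -5 5 1 0;0 0 0 -7 7 1 0;0 0 0 -7 7 1 0;0 0 0 -7 7 1 0'; python3 - <<'E'
from plan import *
o=[]
for n,(x0,y0) in(("side",(145,135)),("top",(125,150))):
    f=cv2.cvtColor(grab_frame(n),cv2.COLOR_RGB2BGR); cv2.imwrite(f"pics/{n}9.png",f)
    im=cv2.resize(f[y0:y0+75,x0:x0+170],(800,353),interpolation=cv2.INTER_CUBIC); o.append(im[:300])
    d=np.abs(f.astype(int)-cv2.imread(f"pics/{n}0.png")).sum(2)
    print(n,[(q,[(np.round(r["box"],0)) for r in spotter.look_for(q,n)][:2]) for q in("caddy","spice_a","lemon","tin","mug")])
cv2.imwrite("pics/z.png",cv2.convertScaleAbs(np.vstack(o),alpha=1.6))
E
```

```text
time_s: 23.95
ee_pos: [506.3, 99.4, 52.9]
ee_rot: [-180.0, 12.0, 115.9]
force: [-0.2, 1.1, 4.7]
gripper_width: 0.1
time_s: 24.58
ee_pos: [505.7, 98.9, 203.9]
ee_rot: [-179.9, 12.0, 115.9]
force: [-0.3, -0.3, -1.2]
gripper_width: 0.4
time_s: 25.2
ee_pos: [328.8, 276.6, 227.9]
ee_rot: [-180.0, 12.0, 116.3]
force: [0.1, -0.3, 0.6]
gripper_width: 0.3
side [('caddy', [array([197., 159.,  74.,  44.]), array([285., 178.,  14.,  34.])]), ('spice_a', [array([273., 188.,  16.,  35.]), array([281., 182.,  16.,  29.])]), ('lemon', [array([235., 198.,  18.,  17.])]), ('tin', [array([266., 161.,  16.,  21.]), array([202., 157.,  23.,  16.])]), ('mug', [array([156., 151.,  35.,  29.]), array([213., 166.,  30.,  13.])])]
top [('caddy', [array([176., 186.,  70.,  33.])]), ('spice_a', [array([262., 194.,  14.,  20.]), array([260., 179.,  14.,  17.])]), ('lemon', [array([232., 216.,  17.,  10.])]), ('tin', [array([213., 163.,  25.,  19.])]), ('mug', [])]
```

View pics/z.png

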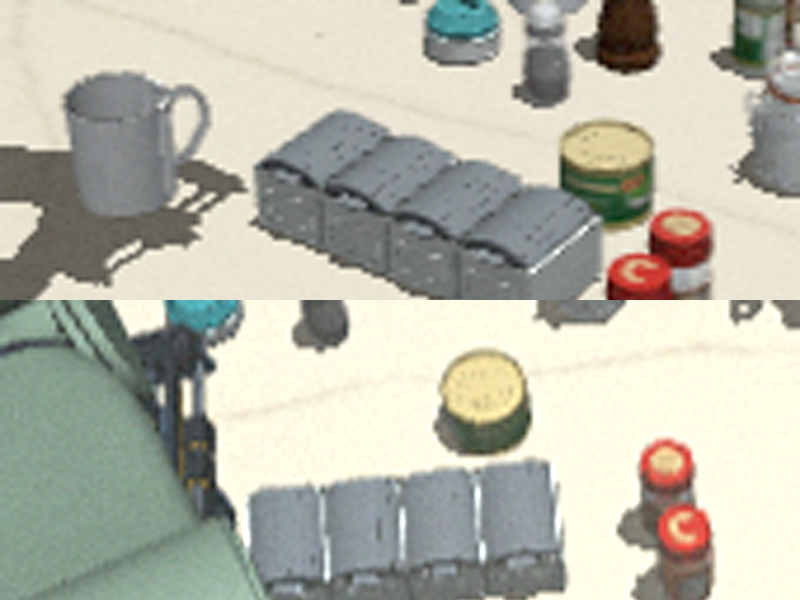

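```bash
python3 -c "
from workcell import env
print(env.job_done(), env.state()['time_s'])"
```

```text
the job is handed in; nothing more can be done
the job is handed in; nothing more can be done
```

I closed all four lids with the shut fingertips in one stroke and handed the job in. The last move ended at 25.2 s, inside the 40 s limit.

- **Stroke:** I tipped lid_1 down until the force rose sharply at its stop, to 12.5 N. I then ran the tips along lids 2, 3 and 4 to the right end and only then lifted off.
- **Contact along the row:** Every force reading showed the tips touching. The upward force was mostly 4–6 N. It dipped to about 2 N in the gaps between lids and peaked at about 13 N, with up to about 12 N sideways.
- **Last pictures:** All four lids looked shut and level with one another. The caddy, the jars and the tin were where they started. In the side view the lemon's box read about 3 px (about 8 mm) to the right of where it began. In the top view it read the same as at the start, and the arm never went near it.
- **Not fully checked:**
  - The top view found no mug because the arm hid it; the side view showed it in place.
  - I did not compare the tub or the notebook at the end; the arm did not go near them.
  - I judged the lids shut by eye and by matching tip heights, not by measuring their angles.
- **Disagreement found:** The fingertips met the lids with the reported tool-point height about 22 mm lower than my model expected. I went by force and by repeating heights from lid to lid instead of the absolute height. I don't know the cause.

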